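Pump the ratchet clamp shut on a carving board

TASK

Work the red-handled ratchet lever of the bench clamp back and forth until the clamp's orange sprung pad has pushed the carved board up against the dark steel stop and is pressed in by it, so that the board is held firmly. Then let go of the lever, and leave the mallet and the glue bottle where they are.

Things in the scene. Friction and masses are not known exactly. Their poses are not given: they have to be found in the camera images.
- lever_grip (a point): Middle of the lever's grip, 105 mm above the bench: an upright red post, 26 mm in diameter, on the end of the flat blue lever arm (22 mm wide); the post stands free from 70 to 134 mm above the bench. It swings level round pivot at a radius of 150 mm, taking 4 to 10 N. Fingers fit round it from above; all else under its swing is below 70 mm.
- pivot (a point): Point on the upright axis of lever and steel ratchet wheel (80 mm across), 105 mm above the bench (the metal ends at 72 mm). Axes: z up; y is the way the jaw moves, towards the board; at mid swing (0.55) the lever points along -x, roughly to the robot.
- lever (a joint): Lever angle, rad: 0 (lever 0.55 rad from the pivot's -x towards +y, the board's side) to 1.1, hard stops; grows anticlockwise from above. Stays where left. Growing is the working stroke: the pawl turns the wheel, after up to 0.4 rad of free play. Swung back, it clicks over teeth 0.39 rad apart and wheel and jaw stay put. A notch moves the jaw 4 mm; a full swing both ways makes 2 notches.
- pad (a joint): How far the orange pad (100 x 34 mm) on the jaw's front is pressed in on its springs (1500 N/m), m: 0 free, 0.015 fully in (then the lever goes hard). Up to 0.002 while it only slides the board along; above 0.003 the board is held, 0.005 is firm. At the start it is free, 5 to 32 mm short of the board.
- board_edge (a point): The loose carved board, pale wood, 170 x 110 x 24 mm, 0.3 kg, lying flat on the green clamp bed (12 mm thick) between the pad and the stop. This point is the middle of its edge that faces the stop, 24 mm above the bench; y points to the stop.
- stop_face (a point): Middle of the face of the fixed dark steel stop (100 mm wide, top 46 mm above the bench), 24 mm above the bench. The board starts 2 to 5 mm short of it.
- mallet_mid (a point): Bystander: dark wooden carving mallet standing on its head, 76 mm in diameter, 200 mm tall in all with its pale handle upright (not the lever). Point on its axis, 50 mm above the bench.
- glue_mid (a point): Bystander: white glue bottle with orange cap, 54 mm in diameter, 150 mm tall, standing. Point on its axis at half height.
Things that resemble listed ones, but are neither listed nor needed, are in the scene too. Leave any yellow look-alike of the part that bears board_edge alone.

How it is judged (in metres and radians):
On the way, in this order (a step that is already met when the one before it is completed fails the run):
1. the lever is swung forward (value of joint lever above 0.45 rad).
2. the lever is swung back (value of joint lever below 0.4 rad).
3. the pad is pressed in against the board (value of joint pad above 0.003 m), for 0.2 s.
At the end, for the whole second after the job is handed in: the orange pad is pressed in by more than 3 mm, the board lies flat (within 6 degrees) with its edge within 4 mm of the stop's face and not more than about 20 mm off to the side, and the robot has let go (value of joint pad above 0.003 m and horizontal distance between board_edge and stop_face below 0.02 m and y of board_edge in the frame of stop_face above -0.004 m and angle between board_edge's own z axis and vertical below 0.1 rad); the robot touches nothing.
It fails at once if the mallet is shifted by more than 30 mm or knocked over (distance of mallet_mid from where it was at the start of the episode above 0.03 m).
It fails at once if the glue bottle is shifted by more than 30 mm or knocked over (distance of glue_mid from where it was at the start of the episode above 0.03 m).
It also fails if it takes over 72 s, if anything falls off the work surface, if the arm or the gripper's body presses on something with over 40 N, if the wrist force passes 120 N, or if a joint passes its speed limit or range.

ROBOT

A 6-joint arm with a two-finger parallel gripper is mounted at the origin on the work surface. World frame = base frame: x ahead of the robot, y to its left, z up, the work surface at z = 0. Lengths are in m, angles in degrees, forces in N, time in s.
With the tool pointing down it reaches from about 0.3 to 0.75 m from the base axis. Payload 8.5 kg.
Tool frame: the origin (TCP) lies between the finger pads; the fingertips stand ahead of it and the grasp point (between the pads) lies 8 mm behind it (env.tcp_to_tips is the z of the fingertips in the tool frame, in m); z points along the fingers, x is the direction in which the jaws open and shut, and the axes are right-handed (so a half turn about z gives the same grasp; the last joint's range is limited). The gripper opens to 85 mm and grips with 20 to 120 N. Pads are 22 mm wide; open, the fingers measure 114 mm over their backs; the gripper's body (76 mm by 85 mm) begins 54 mm behind the grasp point. The pads swing forward as they close: fully open they stand 13 mm farther back than shut.
Start: joints at [58.596, 21.807, 74.336, -0, 83.858, -12.336], TCP at [0.18, 0.52, 0.242] pointing down, gripper open.
Joint ranges: [-178.18, 178.18], [-50.72, 133.34], [12.68, 142.11], [-81.47, 261.47], [9.98, 163.14], [-165.26, 165.26]. Speed limits (degrees/s): [136.94, 136.94, 180, 180, 180, 180].

INTERFACE

Orientations are given as a 3x3 rotation matrix whose columns are the frame's x, y, z axes.
In Python, from rig import observe, viewer, env gives the robot as it stands.
- The arm moves only by the tool jog_arm, never from a script. Its arguments are lists of equal length, an entry for each row: "dr": the turn, a rotation vector about the tool's x, y, z in rad, a list of three; "slide": the shift along the tool's x, y, z in m, a list of three; "gripper": the opening, from -1 (shut) to 1 (fully open), so that 0 is half open. In form: {"dr": [[rx, ry, rz], ...], "slide": [[dx, dy, dz], ...], "gripper": [gripper, ...]}. A call has exactly 10 rows; each row shifts and turns the commanded pose from where the row before left it, along the tool's axes as they then stand; what a row does not reach is not made up. A row lasts 1/10 s, in which the tool goes at most 50 mm and 8.59 degrees, less where a joint would pass 70% of its speed; a pose out of reach is approached as far as the arm can. A call is refused whole if a number of a shift passes 0.05 or a number of a turn 0.15, either way. A call with a gripper value outside its range is refused whole. The fingers move at their own pace and stop on an object; "force" is the grip in N (left out, the last holds). Time passes only in rows, so rows that do not move let the fingers close, or fill a call up. It gives the time, the measured TCP pose, the force and the opening at its end, in the units of the state.
- observe(): the state, without advancing time (a new reading comes with each control period).
- viewer.get_image(name): name is "scene" or "top" or "wrist"; returns a dict with "pixels" (400x640x3 uint8, blue, green, red), "camera_matrix" (3x3 intrinsics, pixels), "R" (3x3) and "t" (3): a world point X has camera coordinates R X + t. Camera axes: x right, y down, z forward; pixel columns grow to the right and rows downward; lengths in m; the calibration is good to about 2 mm. A picture is of the moment at which its call begins. There is no depth.
- env.close_job(): hands the job in, once; it reports no verdict.
The state is a dict: "time_s": time; "q": joint angles; "qvel": joint speeds; "joint_efforts": joint torques, N m; "position": TCP position; "tool_rot": TCP orientation; "ft_force": force on the tool from outside, world axes, zero at the start; "wrist_torque": the same for the moment, N m; "grip_width": finger opening in m.
Only numpy, scipy, OpenCV 4.12 (cv2) and the standard library are available. Lean on these libraries where they do the work, as an engineer would, in place of code of your own. Each camera call takes 0.05 s, during which the arm holds its last target.

## Working session

There is one attempt and no reset: what is moved stays moved. The work goes in short steps, Python scripts to look and compute and a tool call to move; the robot and the scene stay as the last step left them, time stands still between calls to the robot, and variables do not carry over. Pictures are saved under pics/ and viewed, and the job is handed in when it is done.

Besides the shell and the picture viewer there is one more tool, called after "Request:" by a JSON object that holds its "op" and its "data". jog_arm: Moves the arm, as the interface text tells. Its arguments: {"type":"object","properties":{"dr":{"type":"array","items":{"type":"array","items":{"type":"number"}}},"slide":{"type":"array","items":{"type":"array","items":{"type":"number"}}},"gripper":{"type":"array","items":{"type":"number"}},"force":{"type":"number"}},"required":["dr","slide","gripper"]}

```bash
mkdir -p pics; ls
python3 - <<'E'
from rig import observe, viewer, env
import cv2, numpy as np
s=observe(); print({k:np.round(v,3).tolist() for k,v in s.items()}, env.tcp_to_tips)
for n in ["scene","top"]:
    d=viewer.get_image(n); cv2.imwrite(f"pics/{n}0.png",d["pixels"]); np.savez(f"{n}0.npz",**d)
    print(n,d["camera_matrix"].round(1).tolist(),d["R"].round(4).tolist(),d["t"].round(4).tolist())
E
```

```text
pics
{'time_s': 0.0, 'q': [58.595, 21.84, 74.387, 0.001, 83.861, -12.336], 'qvel': [-0.106, 0.01, 0.032, -0.005, -0.02, -0.027], 'joint_efforts': [0.0, -44.845, -23.128, -0.0, 0.005, 0.0], 'position': [0.18, 0.52, 0.242], 'tool_rot': [[0.327, 0.945, -0.001], [0.945, -0.327, -0.001], [-0.001, -0.0, -1.0]], 'ft_force': [-0.09, 0.212, -0.71], 'wrist_torque': [0.015, 0.047, 0.001], 'grip_width': 0.085} 0.011
scene [[407.5, 0.0, 320.7], [0.0, 407.5, 196.6], [0.0, 0.0, 1.0]] [[-0.7018, 0.7122, -0.0157], [0.5907, 0.5694, -0.5718], [-0.3983, -0.4105, -0.8203]] [0.4021, -0.2042, 1.3914]
top [[487.4, 0.0, 321.5], [0.0, 487.4, 209.6], [0.0, 0.0, 1.0]] [[-0.0237, -0.9997, -0.0069], [-0.9824, 0.0245, -0.1852], [0.1854, 0.0024, -0.9827]] [-0.0445, 0.5231, 1.3]
```

View pics/scene0.png

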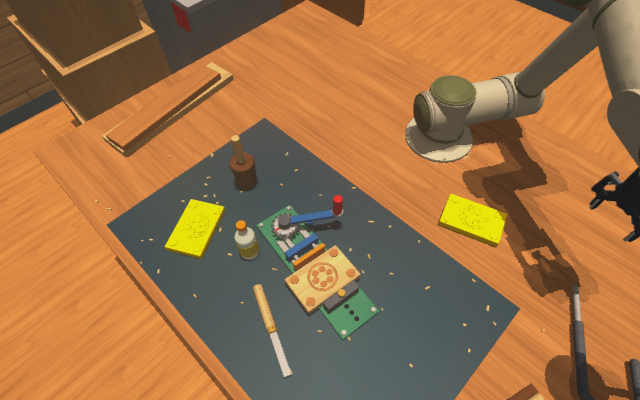

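View pics/top0.png

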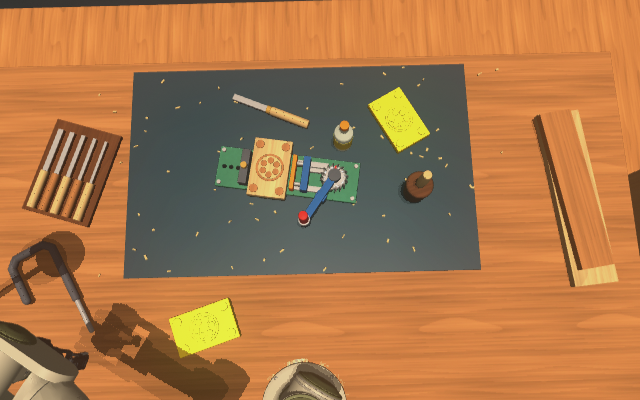

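Run:
```python
import cv2
a=cv2.imread("pics/top0.png")[110:235,205:445]; cv2.imwrite("pics/top0c.png",cv2.resize(a,None,fx=3.3,fy=3.3,interpolation=2))
a=cv2.imread("pics/scene0.png")[180:345,220:390]; cv2.imwrite("pics/scene0c.png",cv2.resize(a,None,fx=3.5,fy=3.5,interpolation=2))
```

```text
(no output)
```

View pics/top0c.png

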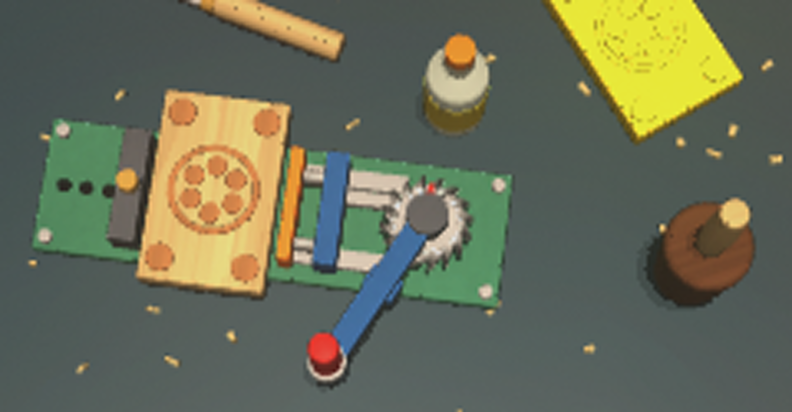

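View pics/scene0c.png

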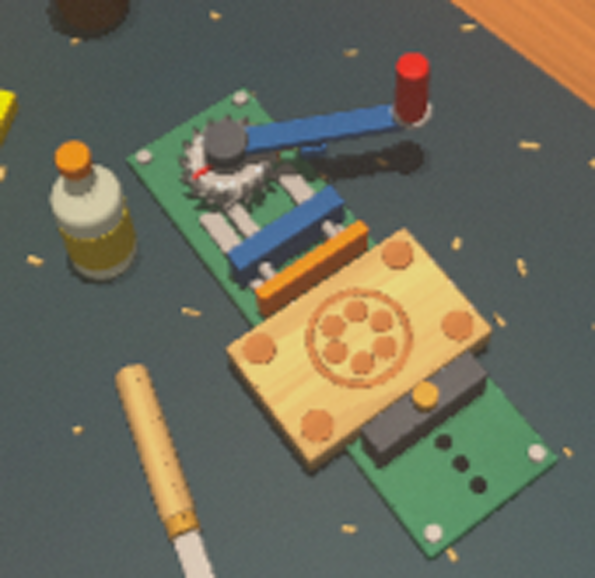

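```bash
cat > h.py <<'E'
import numpy as np, cv2
def ray(d,uv):
    K,R,t=d["camera_matrix"],d["R"],d["t"]
    v=R.T@np.linalg.inv(K)@np.array([*uv,1.]); return -R.T@t,v
def atz(d,uv,z):
    c,v=ray(d,uv); return c+v*(z-c[2])/v[2]
def tri(obs):
    A=np.zeros((3,3));b=np.zeros(3)
    for d,uv in obs:
        c,v=ray(d,uv);v=v/np.linalg.norm(v);P=np.eye(3)-np.outer(v,v);A+=P;b+=P@c
    return np.linalg.solve(A,b)
def proj(d,X):
    p=d["camera_matrix"]@(d["R"]@np.array(X)+d["t"]); return p[:2]/p[2]
E
python3 - <<'E'
from h import *
T=np.load("top0.npz");S=np.load("scene0.npz")
tc=lambda u,v:(u/3.3+205-.35,v/3.3+110-.35)
sc=lambda u,v:(u/3.5+220-.35,v/3.5+180-.35)
np.set_printoptions(precision=4,suppress=True)
for n,a,b,z in [("grip",(323,346),(412,66),.134),("piv",(427,213),(226,140),.072)]:
    print(n,atz(T,tc(*a),z),atz(S,sc(*b),z),tri([(T,tc(*a)),(S,sc(*b))]))
P=[atz(T,tc(*a),.014) for a in [(62,130),(45,236),(499,185),(486,292)]]
print(np.array(P)); d=(P[0]+P[1]-P[2]-P[3])[:2]; print("jaw dir deg",np.degrees(np.arctan2(d[1],d[0])))
Q=[atz(S,sc(*a),.014) for a in [(537,453),(433,533),(240,97),(143,156)]]
print(np.array(Q)); d=(Q[0]+Q[1]-Q[2]-Q[3])[:2]; print("jaw dir deg",np.degrees(np.arctan2(d[1],d[0])))
for n,a,z in [("mallet",(735,213),.2),("glue",(460,50),.15)]: print(n,atz(T,tc(*a),z))
E
```

```text
grip [ 0.4942 -0.0081  0.134 ] [ 0.495  -0.0115  0.134 ] [ 0.4949 -0.0095  0.1355]
piv [ 0.6159 -0.0942  0.072 ] [ 0.6167 -0.097   0.072 ] [ 0.6164 -0.0952  0.0733]
[[ 0.715   0.2241  0.014 ]
 [ 0.6191  0.2376  0.014 ]
 [ 0.6549 -0.1594  0.014 ]
 [ 0.5596 -0.1447  0.014 ]]
jaw dir deg 81.12251965882659
[[ 0.6193  0.2331  0.014 ]
 [ 0.7144  0.2182  0.014 ]
 [ 0.5586 -0.1504  0.014 ]
 [ 0.6548 -0.1654  0.014 ]]
jaw dir deg 81.0826491698679
mallet [ 0.5762 -0.3224  0.2   ]
glue [ 0.7292 -0.1224  0.15  ]
```

Request:
{"op": "jog_arm", "data": {"dr": [[0, 0, 0], [0, 0, 0], [0, 0, 0], [0, 0, 0], [0, 0, 0], [0, 0, 0], [0, 0, 0], [0, 0, 0], [0, 0, 0], [0, 0, 0]], "slide": [[-0.02, 0.0235, 0], [-0.02, 0.0235, 0], [-0.02, 0.0235, 0], [-0.02, 0.0235, 0], [-0.02, 0.0235, 0], [-0.02, 0.0235, 0], [-0.02, 0.0235, 0], [-0.02, 0.0235, 0], [-0.02, 0.0235, 0], [-0.02, 0.0235, 0]], "gripper": [1, 1, 1, 1, 1, 1, 1, 1, 1, 1], "force": 25}}

```text
time_s: 1.1
position: [0.3367, 0.2528, 0.2422]
tool_rot: [[0.327, 0.945, -0.0], [0.945, -0.327, -0.0], [-0.0, -0.0, -1.0]]
ft_force: [-0.0, 1.6, 0.4]
grip_width: 0.0852
```

Request:
{"op": "jog_arm", "data": {"dr": [[0, 0, 0.028], [0, 0, 0.028], [0, 0, 0.028], [0, 0, 0.028], [0, 0, 0.028], [0, 0, 0.028], [0, 0, 0.028], [0, 0, 0.028], [0, 0, 0.028], [0, 0, 0.028]], "slide": [[-0.02, 0.0235, 0.004], [-0.02, 0.023, 0.004], [-0.021, 0.0225, 0.004], [-0.021, 0.022, 0.004], [-0.022, 0.021, 0.004], [-0.022, 0.02, 0.004], [-0.022, 0.02, 0.004], [-0.02, 0.018, 0.004], [-0.018, 0.016, 0.004], [-0.015, 0.014, 0.004]], "gripper": [1, 1, 1, 1, 1, 1, 1, 1, 1, 1]}}

```text
time_s: 2.1
position: [0.4282, -0.0135, 0.2019]
tool_rot: [[0.577, 0.817, -0.001], [0.817, -0.577, 0.0], [-0.0, -0.0, -1.0]]
ft_force: [0.1, -0.9, 0.7]
grip_width: 0.0855
```

Request:
{"op": "jog_arm", "data": {"dr": [[0, 0, 0], [0, 0, 0], [0, 0, 0], [0, 0, 0], [0, 0, 0], [0, 0, 0], [0, 0, 0], [0, 0, 0], [0, 0, 0], [0, 0, 0]], "slide": [[0.008, 0.0104, 0], [0.008, 0.0104, 0], [0.008, 0.0104, 0.01], [0.008, 0.0104, 0.01], [0.008, 0.0104, 0.01], [0, 0, 0], [0, 0, 0], [0, 0, 0], [0, 0, 0], [0, 0, 0]], "gripper": [1, 1, 1, 1, 1, 1, 1, 1, 1, 1]}}

```text
time_s: 3.1
position: [0.4936, -0.0095, 0.1728]
tool_rot: [[0.575, 0.818, 0.001], [0.818, -0.575, -0.0], [0.0, 0.001, -1.0]]
ft_force: [0.6, 0.2, 0.1]
grip_width: 0.0854
```

Run:
```python
from rig import observe, viewer
import cv2, numpy as np
from h import *
s=observe(); print(s["position"],s["q"])
a=[]
for n in ["wrist","top"]:
    d=viewer.get_image(n); p=d["pixels"].copy()
    for X in [(.4947,-.0097,.134),(.4947,-.0097,.08),(.6163,-.0955,.072)]:
        u=proj(d,X); print(n,u); cv2.circle(p,tuple(int(round(x)) for x in u),3,(255,0,255),1)
    cv2.imwrite(f"pics/{n}1.png",p)
```

```text
[ 0.49356147 -0.00949151  0.17278358] [-1.48714631e+01  2.00241815e+01  8.97191254e+01 -7.92543968e-05
  7.02174457e+01 -6.97562564e+01]
wrist [318.00117001 232.89533391]
wrist [317.98769658 206.08997884]
wrist [317.70975285 357.31755148]
top [303.13325816 214.28487766]
top [304.01278502 217.8097844 ]
top [334.50267408 174.055706  ]
```

View pics/wrist1.png

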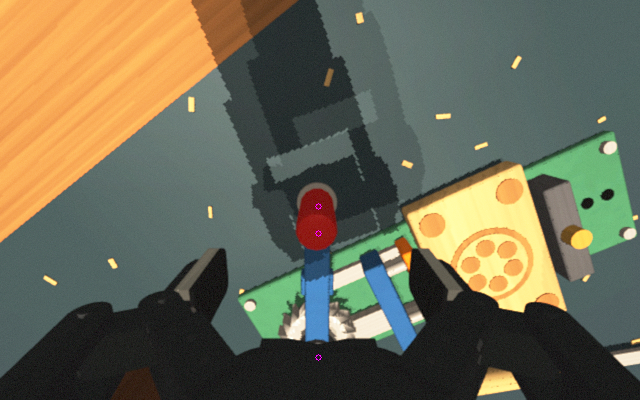

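Request:
{"op": "jog_arm", "data": {"dr": [[0, 0, 0], [0, 0, 0], [0, 0, 0], [0, 0, 0], [0, 0, 0], [0, 0, 0], [0, 0, 0], [0, 0, 0], [0, 0, 0], [0, 0, 0]], "slide": [[0, 0.001, 0.016], [0, 0, 0.016], [0, 0, 0.016], [0, 0, 0.016], [0, 0, 0.015], [0, 0, 0], [0, 0, 0], [0, 0, 0], [0, 0, 0], [0, 0, 0]], "gripper": [1, 1, 1, 1, 1, -1, -1, -1, -1, -1], "force": 25}}

```text
time_s: 4.2
position: [0.4949, -0.0101, 0.0941]
tool_rot: [[0.575, 0.818, 0.001], [0.818, -0.575, -0.0], [0.0, 0.001, -1.0]]
ft_force: [-1.2, -0.1, 5.5]
grip_width: 0.0252
```

Run:
```python
from rig import observe, viewer
import numpy as np
s=observe(); print(s["position"],s["grip_width"],s["ft_force"])
d=np.array(s["position"][:2])-[.6163,-.0955]; print(np.hypot(*d),np.degrees(np.arctan2(d[1],d[0])))
```

```text
[ 0.49485935 -0.01012992  0.09409865] 0.025214602324521936 [-1.24926635 -0.13089977  5.50837334]
0.14844487741718146 144.89363118303618
```

Run:
```python
import numpy as np
def R(y): return np.array([[np.cos(y),np.sin(y)],[np.sin(y),-np.cos(y)]])
for after in (0,1):
    y=np.arctan2(.945,.327);p=np.array([.18,.52])
    for i in range(10): p=p+R(y)@[-.02,.0235]
    for s in [(-0.02,0.0235),(-0.02,0.023),(-0.021,0.0225),(-0.021,0.022),(-0.022,0.021),(-0.022,0.02),(-0.022,0.02),(-0.02,0.018),(-0.018,0.016),(-0.015,0.014)]:
        if after: y-=.028
        p=p+R(y)@s
        if not after:y-=.028
    print(after,p)
    p=p+5*R(y)@[.008,.0104]; print(p)
```

```text
0 [ 0.4283743  -0.01217594]
[ 0.49391977 -0.00938461]
1 [ 0.42088224 -0.01463869]
[ 0.48642771 -0.01184737]
```

Request:
{"op": "jog_arm", "data": {"dr": [[0, 0, -0.05], [0, 0, -0.05], [0, 0, -0.05], [0, 0, -0.05], [0, 0, -0.05], [0, 0, -0.05], [0, 0, -0.05], [0, 0, -0.05], [0, 0, -0.05], [0, 0, -0.05]], "slide": [[-0.00745, 0.0002, 0], [-0.00745, 0.0002, 0], [-0.00745, 0.0002, 0], [-0.00745, 0.0002, 0], [-0.00745, 0.0002, 0], [-0.00745, 0.0002, 0], [-0.00745, 0.0002, 0], [-0.00745, 0.0002, 0], [-0.00745, 0.0002, 0], [-0.00745, 0.0002, 0]], "gripper": [-1, -1, -1, -1, -1, -1, -1, -1, -1, -1]}}

```text
time_s: 5.2
position: [0.4681, -0.0786, 0.0941]
tool_rot: [[0.111, 0.994, -0.0], [0.994, -0.111, 0.001], [0.001, -0.0, -1.0]]
ft_force: [-3.9, 4.0, 8.3]
grip_width: 0.0254
```

```bash
cat > st.py <<'E'
from rig import observe
import numpy as np
s=observe(); d=np.array(s["position"][:2])-[.6163,-.0955]; a=np.degrees(np.arctan2(d[1],d[0]))%360
R=np.array(s["tool_rot"])
print("t",s["time_s"],"pos",np.round(s["position"],4),"w",round(s["grip_width"],4),"F",np.round(s["ft_force"],1),"r",np.hypot(*d),"lever",np.radians(a-139.6),"yaw-90",np.degrees(np.arctan2(R[1,0],R[0,0]))+90,"phi",a,"q6",s["q"][5],"fT",(R.T@s["ft_force"]).round(1))
E
python3 st.py
```

```text
t 5.2 pos [ 0.4681 -0.0786  0.0941] w 0.0254 F [-3.9  4.   8.3] r 0.1491408251477371 lever 0.5918821319294949 yaw-90 173.64981855222223 phi 173.51234812876544 q6 -107.5761900716185 fT [ 3.6 -4.3 -8.3]
```

Request:
{"op": "jog_arm", "data": {"dr": [[0, 0, -0.046], [0, 0, -0.046], [0, 0, -0.046], [0, 0, -0.046], [0, 0, -0.046], [0, 0, -0.046], [0, 0, -0.046], [0, 0, -0.046], [0, 0, -0.046], [0, 0, -0.046]], "slide": [[-0.00686, 0.00016, 0], [-0.00686, 0.00016, 0], [-0.00686, 0.00016, 0], [-0.00686, 0.00016, 0], [-0.00686, 0.00016, 0], [-0.00686, 0.00016, 0], [-0.00686, 0.00016, 0], [-0.00686, 0.00016, 0], [-0.00686, 0.00016, 0], [-0.00686, 0.00016, 0]], "gripper": [-1, -1, -1, -1, -1, -1, -1, -1, -1, -1]}}

```text
time_s: 6.2
position: [0.4756, -0.1464, 0.0941]
tool_rot: [[-0.342, 0.94, -0.002], [0.94, 0.342, 0.001], [0.001, -0.002, -1.0]]
ft_force: [-7.0, 1.5, 9.8]
grip_width: 0.0251
```

```bash
python3 st.py
python3 - <<'E'
from rig import viewer
import cv2
d=viewer.get_image("top")["pixels"]; cv2.imwrite("pics/top2.png",cv2.resize(d[110:235,205:445],None,fx=3.3,fy=3.3,interpolation=2))
d=viewer.get_image("scene")["pixels"]; cv2.imwrite("pics/scene2.png",cv2.resize(d[180:345,220:390],None,fx=3.5,fy=3.5,interpolation=2))
E
```

```text
t 6.2 pos [ 0.4756 -0.1464  0.0941] w 0.0251 F [-7.   1.5  9.8] r 0.1496545695665104 lever 1.0519517272569041 yaw-90 200.0229664852191 phi 199.87239422331768 q6 -140.7583117059236 fT [ 3.8 -6.1 -9.7]
```

View pics/top2.png

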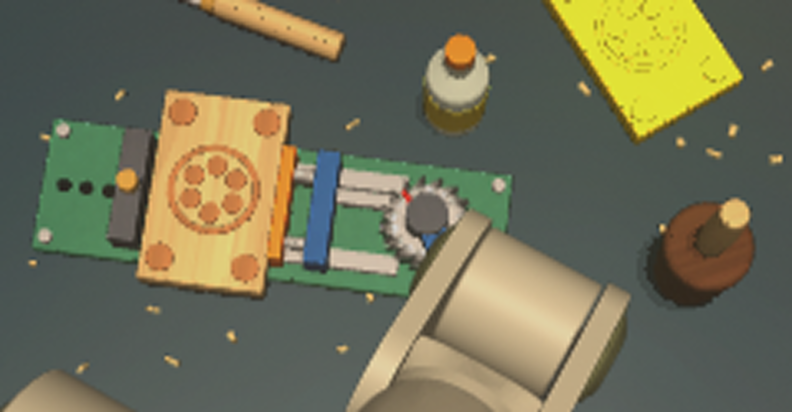

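View pics/scene2.png

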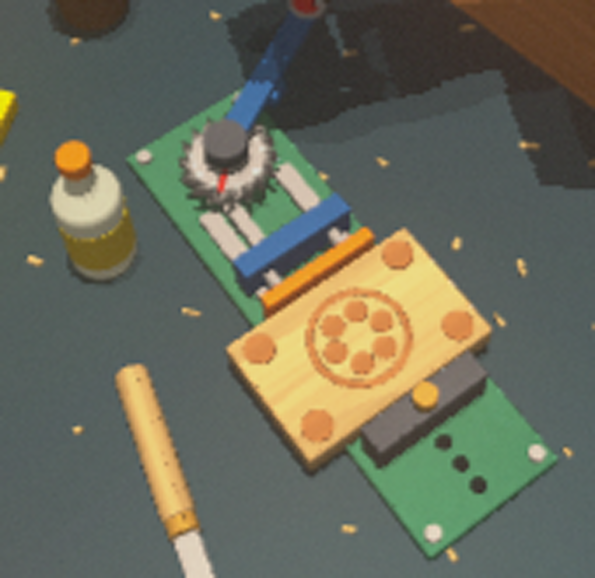

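Request:
{"op": "jog_arm", "data": {"dr": [[0, 0, 0.05], [0, 0, 0.05], [0, 0, 0.05], [0, 0, 0.05], [0, 0, 0.05], [0, 0, 0.05], [0, 0, 0.05], [0, 0, 0.05], [0, 0, 0.05], [0, 0, 0.05]], "slide": [[0.00745, 0.0002, 0], [0.00745, 0.0002, 0], [0.00745, 0.0002, 0], [0.00745, 0.0002, 0], [0.00745, 0.0002, 0], [0.00745, 0.0002, 0], [0.00745, 0.0002, 0], [0.00745, 0.0002, 0], [0.00745, 0.0002, 0], [0.00745, 0.0002, 0]], "gripper": [-1, -1, -1, -1, -1, -1, -1, -1, -1, -1]}}

```text
time_s: 7.3
position: [0.469, -0.0729, 0.0941]
tool_rot: [[0.154, 0.988, -0.001], [0.988, -0.154, -0.0], [-0.0, -0.001, -1.0]]
ft_force: [-4.9, -0.2, 8.1]
grip_width: 0.025
```

Request:
{"op": "jog_arm", "data": {"dr": [[0, 0, 0.05], [0, 0, 0.05], [0, 0, 0.05], [0, 0, 0.05], [0, 0, 0.05], [0, 0, 0.05], [0, 0, 0.05], [0, 0, 0.05], [0, 0, 0.05], [0, 0, 0.05]], "slide": [[0.00745, 0.0002, 0], [0.00745, 0.0002, 0], [0.00745, 0.0002, 0], [0.00745, 0.0002, 0], [0.00745, 0.0002, 0], [0.00745, 0.0002, 0], [0.00745, 0.0002, 0], [0.00745, 0.0002, 0], [0.00745, 0.0002, 0], [0.00745, 0.0002, 0]], "gripper": [-1, -1, -1, -1, -1, -1, -1, -1, -1, -1]}}

```text
time_s: 8.3
position: [0.4986, -0.0052, 0.0941]
tool_rot: [[0.609, 0.793, 0.001], [0.793, -0.609, -0.0], [0.0, 0.001, -1.0]]
ft_force: [-2.4, -1.0, 5.2]
grip_width: 0.0254
```

```bash
python3 st.py
```

```text
t 8.3 pos [ 0.4986 -0.0052  0.0941] w 0.0254 F [-2.4 -1.   5.2] r 0.14836822244587045 lever 0.050401236245957166 yaw-90 142.48747881743859 phi 142.48777811913513 q6 -66.69292974278589 fT [-2.3 -1.3 -5.2]
```

Very repeatable. Second working swing.

Request:
{"op": "jog_arm", "data": {"dr": [[0, 0, -0.05], [0, 0, -0.05], [0, 0, -0.05], [0, 0, -0.05], [0, 0, -0.05], [0, 0, -0.05], [0, 0, -0.05], [0, 0, -0.05], [0, 0, -0.05], [0, 0, -0.05]], "slide": [[-0.00745, 0.0002, 0], [-0.00745, 0.0002, 0], [-0.00745, 0.0002, 0], [-0.00745, 0.0002, 0], [-0.00745, 0.0002, 0], [-0.00745, 0.0002, 0], [-0.00745, 0.0002, 0], [-0.00745, 0.0002, 0], [-0.00745, 0.0002, 0], [-0.00745, 0.0002, 0]], "gripper": [-1, -1, -1, -1, -1, -1, -1, -1, -1, -1]}}

```text
time_s: 9.3
position: [0.469, -0.0727, 0.0941]
tool_rot: [[0.15, 0.989, -0.001], [0.989, -0.15, 0.001], [0.001, -0.001, -1.0]]
ft_force: [-4.7, 5.8, 9.8]
grip_width: 0.0256
```

Request:
{"op": "jog_arm", "data": {"dr": [[0, 0, -0.05], [0, 0, -0.05], [0, 0, -0.05], [0, 0, -0.05], [0, 0, -0.05], [0, 0, -0.05], [0, 0, -0.05], [0, 0, -0.05], [0, 0, -0.05], [0, 0, -0.05]], "slide": [[-0.00745, 0.0002, 0], [-0.00745, 0.0002, 0], [-0.00745, 0.0002, 0], [-0.00745, 0.0002, 0], [-0.00745, 0.0002, 0], [-0.00745, 0.0002, 0], [-0.00745, 0.0002, 0], [-0.00745, 0.0002, 0], [-0.00745, 0.0002, 0], [-0.00745, 0.0002, 0]], "gripper": [-1, -1, -1, -1, -1, -1, -1, -1, -1, -1]}}

```text
time_s: 10.3
position: [0.4756, -0.1464, 0.0941]
tool_rot: [[-0.343, 0.939, -0.003], [0.939, 0.343, 0.001], [0.002, -0.003, -1.0]]
ft_force: [-9.9, 2.3, 11.0]
grip_width: 0.0257
```

```bash
python3 st.py
python3 - <<'E'
from rig import viewer
import cv2
d=viewer.get_image("top")["pixels"]; cv2.imwrite("pics/top3.png",cv2.resize(d[130:210,205:325],None,fx=6.5,fy=6.5,interpolation=2))
d=viewer.get_image("scene")["pixels"]; cv2.imwrite("pics/scene3.png",cv2.resize(d[180:345,220:390],None,fx=3.5,fy=3.5,interpolation=2))
E
```

```text
t 10.3 pos [ 0.4756 -0.1464  0.0941] w 0.0257 F [-9.9  2.3 11. ] r 0.1496515194784083 lever 1.0524750128612705 yaw-90 200.03690577615495 phi 199.90237627992784 q6 -140.74622790820834 fT [  5.5  -8.5 -11. ]
```

View pics/top3.png

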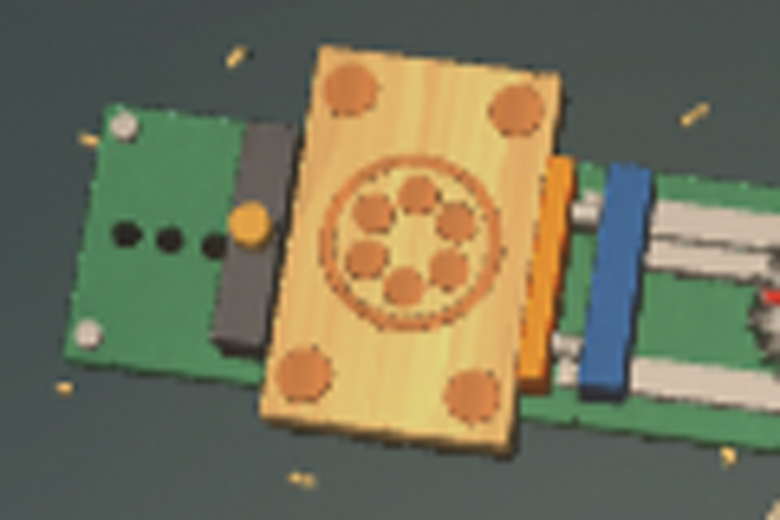

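View pics/scene3.png

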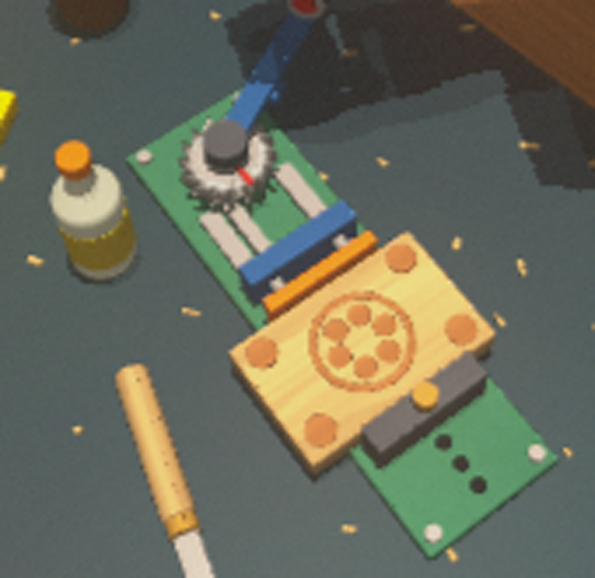

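Request:
{"op": "jog_arm", "data": {"dr": [[0, 0, 0.05], [0, 0, 0.05], [0, 0, 0.05], [0, 0, 0.05], [0, 0, 0.05], [0, 0, 0.05], [0, 0, 0.05], [0, 0, 0.05], [0, 0, 0.05], [0, 0, 0.05]], "slide": [[0.00745, 0.0002, 0], [0.00745, 0.0002, 0], [0.00745, 0.0002, 0], [0.00745, 0.0002, 0], [0.00745, 0.0002, 0], [0.00745, 0.0002, 0], [0.00745, 0.0002, 0], [0.00745, 0.0002, 0], [0.00745, 0.0002, 0], [0.00745, 0.0002, 0]], "gripper": [-1, -1, -1, -1, -1, -1, -1, -1, -1, -1]}}

```text
time_s: 11.4
position: [0.469, -0.0728, 0.0941]
tool_rot: [[0.154, 0.988, -0.002], [0.988, -0.154, -0.0], [-0.0, -0.002, -1.0]]
ft_force: [-7.8, 0.2, 9.7]
grip_width: 0.0253
```

Request:
{"op": "jog_arm", "data": {"dr": [[0, 0, 0.05], [0, 0, 0.05], [0, 0, 0.05], [0, 0, 0.05], [0, 0, 0.05], [0, 0, 0.05], [0, 0, 0.05], [0, 0, 0.05], [0, 0, 0.05], [0, 0, 0.05]], "slide": [[0.00745, 0.0002, 0], [0.00745, 0.0002, 0], [0.00745, 0.0002, 0], [0.00745, 0.0002, 0], [0.00745, 0.0002, 0], [0.00745, 0.0002, 0], [0.00745, 0.0002, 0], [0.00745, 0.0002, 0], [0.00745, 0.0002, 0], [0.00745, 0.0002, 0]], "gripper": [-1, -1, -1, -1, -1, -1, -1, -1, -1, -1]}}

```text
time_s: 12.4
position: [0.4987, -0.005, 0.0941]
tool_rot: [[0.609, 0.793, -0.0], [0.793, -0.609, 0.0], [-0.0, -0.0, -1.0]]
ft_force: [-3.8, 0.2, 7.9]
grip_width: 0.0253
```

Request:
{"op": "jog_arm", "data": {"dr": [[0, 0, -0.05], [0, 0, -0.05], [0, 0, -0.05], [0, 0, -0.05], [0, 0, -0.05], [0, 0, -0.05], [0, 0, -0.05], [0, 0, -0.05], [0, 0, -0.05], [0, 0, -0.05]], "slide": [[-0.00745, 0.0002, 0], [-0.00745, 0.0002, 0], [-0.00745, 0.0002, 0], [-0.00745, 0.0002, 0], [-0.00745, 0.0002, 0], [-0.00745, 0.0002, 0], [-0.00745, 0.0002, 0], [-0.00745, 0.0002, 0], [-0.00745, 0.0002, 0], [-0.00745, 0.0002, 0]], "gripper": [-1, -1, -1, -1, -1, -1, -1, -1, -1, -1]}}

```text
time_s: 13.4
position: [0.469, -0.0726, 0.094]
tool_rot: [[0.15, 0.989, -0.002], [0.989, -0.15, 0.002], [0.001, -0.002, -1.0]]
ft_force: [-7.3, 5.5, 11.7]
grip_width: 0.0256
```

```bash
python3 st.py
python3 - <<'E'
from rig import viewer
import cv2
d=viewer.get_image("scene")["pixels"]; cv2.imwrite("pics/scene4.png",cv2.resize(d[180:345,220:390],None,fx=3.5,fy=3.5,interpolation=2))
E
```

```text
t 13.4 pos [ 0.469  -0.0726  0.094 ] w 0.0256 F [-7.3  5.5 11.7] r 0.14907789278249733 lever 0.5506840156004198 yaw-90 171.36654886727462 phi 171.15186993922043 q6 -104.54858186641064 fT [  4.4  -8.1 -11.7]
```

View pics/scene4.png

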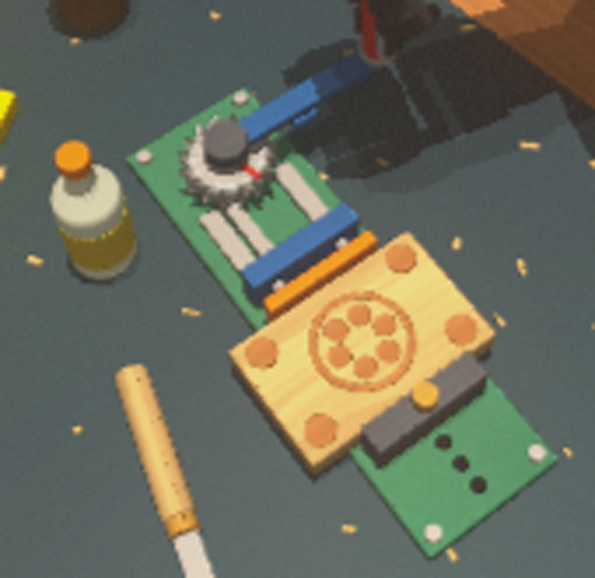

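Request:
{"op": "jog_arm", "data": {"dr": [[0, 0, -0.05], [0, 0, -0.05], [0, 0, -0.05], [0, 0, -0.05], [0, 0, -0.05], [0, 0, -0.05], [0, 0, -0.05], [0, 0, -0.05], [0, 0, -0.05], [0, 0, -0.05]], "slide": [[-0.00745, 0.0002, 0], [-0.00745, 0.0002, 0], [-0.00745, 0.0002, 0], [-0.00745, 0.0002, 0], [-0.00745, 0.0002, 0], [-0.00745, 0.0002, 0], [-0.00745, 0.0002, 0], [-0.00745, 0.0002, 0], [-0.00745, 0.0002, 0], [-0.00745, 0.0002, 0]], "gripper": [-1, -1, -1, -1, -1, -1, -1, -1, -1, -1]}}

```text
time_s: 14.45
position: [0.4756, -0.1464, 0.094]
tool_rot: [[-0.343, 0.939, -0.004], [0.939, 0.343, 0.001], [0.002, -0.004, -1.0]]
ft_force: [-13.0, 1.6, 13.1]
grip_width: 0.0254
```

```bash
python3 st.py
python3 - <<'E'
from rig import viewer
import cv2
d=viewer.get_image("top")["pixels"]; cv2.imwrite("pics/top5.png",cv2.resize(d[130:210,205:325],None,fx=6.5,fy=6.5,interpolation=2))
d=viewer.get_image("scene")["pixels"]; cv2.imwrite("pics/scene5.png",cv2.resize(d[180:345,220:390],None,fx=3.5,fy=3.5,interpolation=2))
E
```

```text
t 14.45 pos [ 0.4756 -0.1464  0.094 ] w 0.0254 F [-13.    1.6  13.1] r 0.14965743333567638 lever 1.0523387006596234 yaw-90 200.04356580539675 phi 199.8945661660773 q6 -140.72342237324713 fT [  6.  -11.8 -13. ]
```

View pics/top5.png

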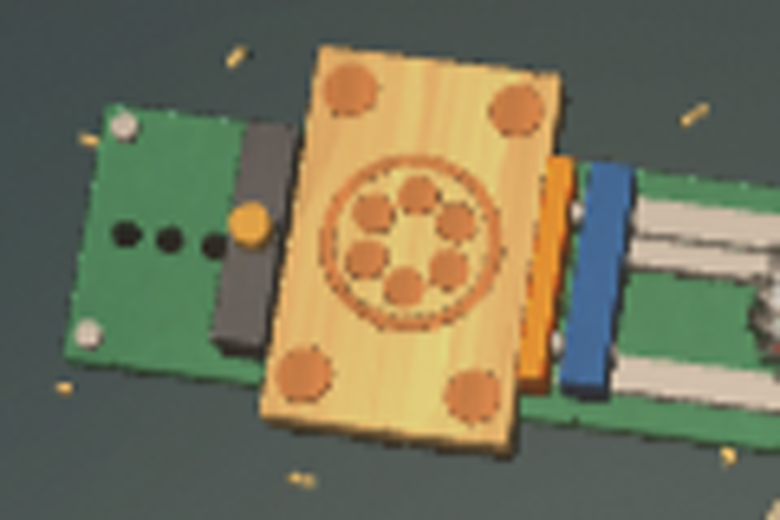

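View pics/scene5.png

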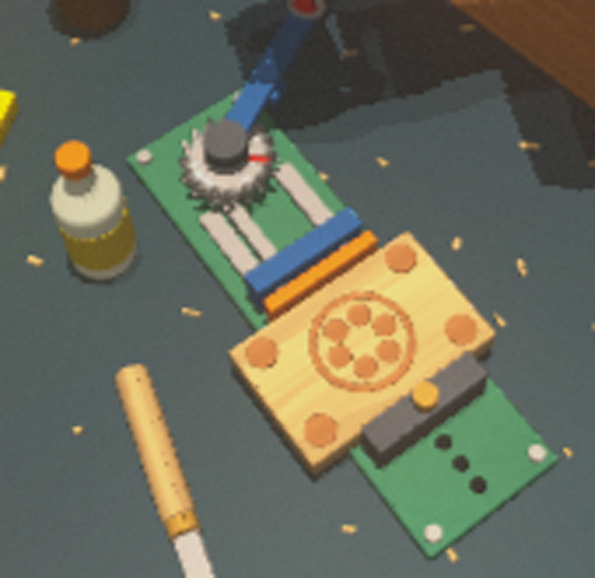

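Request:
{"op": "jog_arm", "data": {"dr": [[0, 0, 0], [0, 0, 0], [0, 0, 0], [0, 0, 0], [0, 0, 0], [0, 0, 0], [0, 0, 0], [0, 0, 0], [0, 0, 0], [0, 0, 0]], "slide": [[0, 0, 0], [0, 0, 0], [0, 0, 0], [0, 0, 0], [0, 0, 0], [0, 0, -0.015], [0, 0, -0.025], [0, 0, -0.03], [0, 0, -0.03], [0, 0, -0.02]], "gripper": [1, 1, 1, 1, 1, 1, 1, 1, 1, 1]}}

```text
time_s: 15.55
position: [0.4779, -0.1469, 0.2153]
tool_rot: [[-0.34, 0.94, 0.002], [0.94, 0.34, -0.001], [-0.002, 0.001, -1.0]]
ft_force: [0.7, 0.4, -0.5]
grip_width: 0.0854
```

Request:
{"op": "jog_arm", "data": {"dr": [[0, 0, 0], [0, 0, 0], [0, 0, 0], [0, 0, 0], [0, 0, 0], [0, 0, 0], [0, 0, 0], [0, 0, 0], [0, 0, 0], [0, 0, 0]], "slide": [[0, -0.01, 0], [0, -0.01, 0], [0, -0.015, 0], [0, -0.02, 0], [0, -0.02, 0], [0, -0.02, 0], [0, -0.015, 0], [0, -0.01, 0], [0, 0, 0], [0, 0, 0]], "gripper": [1, 1, 1, 1, 1, 1, 1, 1, 1, 1]}}

```text
time_s: 16.55
position: [0.3646, -0.1876, 0.2131]
tool_rot: [[-0.34, 0.941, -0.0], [0.941, 0.34, 0.0], [0.0, -0.0, -1.0]]
ft_force: [0.4, 0.4, 0.4]
grip_width: 0.0853
```

```bash
python3 st.py
python3 - <<'E'
from rig import viewer
import cv2
d=viewer.get_image("top")["pixels"]; cv2.imwrite("pics/top6.png",cv2.resize(d[110:235,205:445],None,fx=3.3,fy=3.3,interpolation=2));cv2.imwrite("pics/top6b.png",cv2.resize(d[130:210,205:325],None,fx=6.5,fy=6.5,interpolation=2))
d=viewer.get_image("scene")["pixels"]; cv2.imwrite("pics/scene6.png",cv2.resize(d[100:345,180:450],None,fx=2.3,fy=2.3,interpolation=2))
E
```

```text
t 16.55 pos [ 0.3646 -0.1876  0.2131] w 0.0853 F [0.4 0.4 0.4] r 0.26799041932385437 lever 1.056029896297207 yaw-90 199.8599762887444 phi 200.10605609746796 q6 -153.74540931272904 fT [ 0.2  0.5 -0.4]
```

View pics/top6.png

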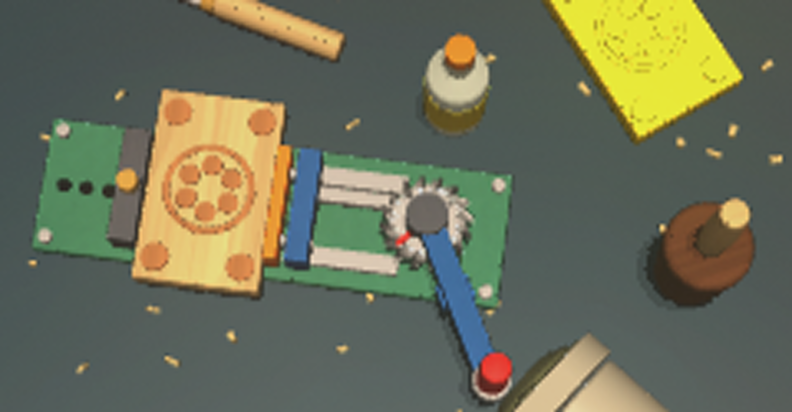

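View pics/top6b.png

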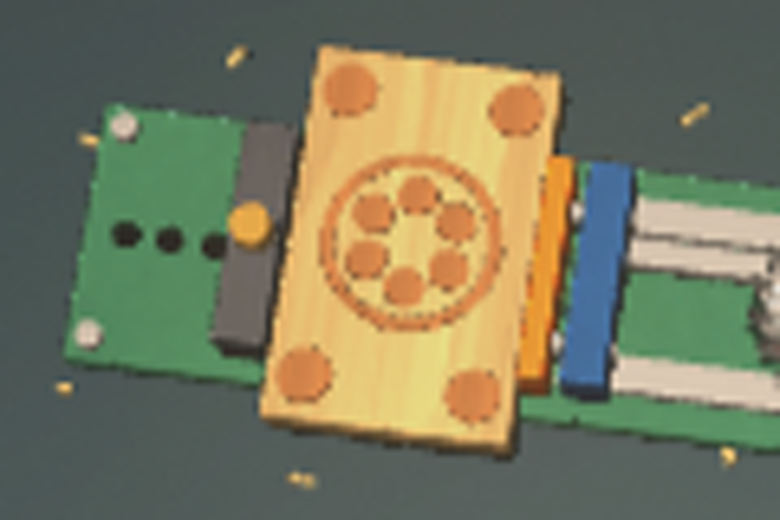

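View pics/scene6.png

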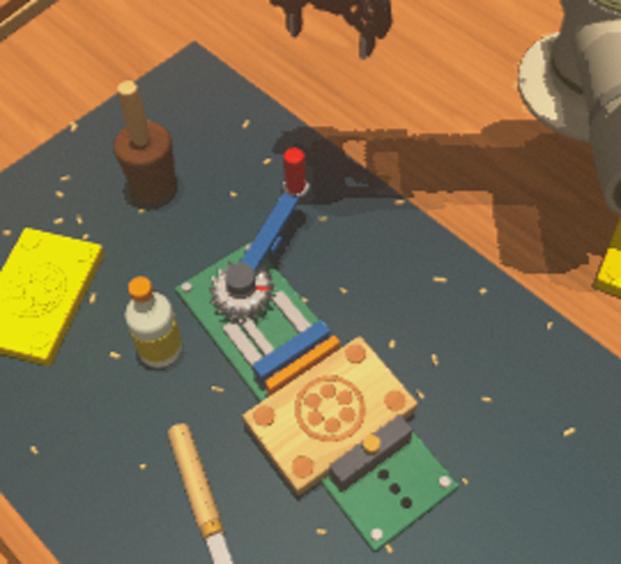

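```bash
python3 -c "
from rig import env
print(env.close_job())"
```

```text
the job is handed in; nothing more can be done
None
```

I gripped the lever's red post and worked it through three full strokes (about 0.05 to 1.05 rad). Then I opened the gripper, lifted straight up, drew the arm clear and handed the job in at about 16.6 s.

- **Board:** it slid about 3.5 mm to the stop and did not move during the last stroke. The view from above hides the contact line, so I judged contact from that and from the scene view, where the joint looks tight.
- **Pad:** the jaw advanced about 7 mm towards the stationary pad in that last stroke. The total press is roughly 7 to 13 mm, estimated from pixel gaps and not measured directly. Both the 3 mm needed and the 5 mm that counts as firm are passed.
- **After release:** the jaw had not slipped back, and the lever stayed at about 1.05 rad. The wrist force was about zero, so nothing was touching the arm.
- **Bystanders:** the mallet, glue bottle and the yellow look-alike near the clamp appear where they were in the first pictures. The second yellow look-alike, near the robot base, is only partly visible in the last picture, so I did not check its position.

No check failed or disagreed with another.

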